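# Rack the hot-air nozzles in order of size

## Task

Put the four hot-air nozzles on the rack so that each stands mouth up on its own peg, its collar fully down on the peg's block, in order of mouth size: the finest on the peg next to the rack's hanging eye, then wider and wider, the widest at the plain end. Leave the beaker of solvent standing.

Things in the scene. Friction and masses are not known exactly. Their poses are not given: they have to be found in the camera images.
- nozzle_finest: Hot-air nozzle, the finest and tallest of the four: bare steel, 66 mm high; round collar 30 mm across, 24 mm high (bore 26 mm, open below), then a shoulder and a spout 8 mm across at the mouth (bore 4 mm). Starts on the table on its collar, mouth up. Origin: centre of the collar's underside; z up its axis to the mouth. 28 to 56 g; grip the collar.
- nozzle_fine: Hot-air nozzle, second finest, second tallest: bare steel, 56 mm high; round collar 30 mm across, 24 mm high (bore 26 mm, open below), then a shoulder and a spout 14 mm across at the mouth (bore 10 mm). Starts on the table on its collar, mouth up. Origin: centre of the collar's underside; z up its axis to the mouth. 28 to 56 g; grip the collar.
- nozzle_wide: Hot-air nozzle, second widest, second shortest: bare steel, 46 mm high; round collar 30 mm across, 24 mm high (bore 26 mm, open below), then a shoulder and a spout 20 mm across at the mouth (bore 16 mm). Starts on the table on its collar, mouth up. Origin: centre of the collar's underside; z up its axis to the mouth. 28 to 56 g; grip the collar.
- nozzle_widest: Hot-air nozzle, the widest and shortest of the four: bare steel, 36 mm high; round collar 30 mm across, 24 mm high (bore 26 mm, open below), then a shoulder and a spout 26 mm across at the mouth (bore 22 mm). Starts on the table on its collar, mouth up. Origin: centre of the collar's underside; z up its axis to the mouth. 28 to 56 g; grip the collar.
- peg_a: One of four like black pegs on the rail; which letter stands where varies. Fixed. Saddle 34 mm across the rail, 30 mm along it, top 12 mm above the table; on it a peg 20 mm thick that, from 18 mm up, narrows to 7 mm at its top, 34 mm up. A collar drops over it (3 mm play all round) and rests on the saddle. Origin: on the table under the peg's axis; z up, y along the rail.
- peg_b: One of four like black pegs on the rail; which letter stands where varies. Fixed. Saddle 34 mm across the rail, 30 mm along it, top 12 mm above the table; on it a peg 20 mm thick that, from 18 mm up, narrows to 7 mm at its top, 34 mm up. A collar drops over it (3 mm play all round) and rests on the saddle. Origin: on the table under the peg's axis; z up, y along the rail.
- peg_c: One of four like black pegs on the rail; which letter stands where varies. Fixed. Saddle 34 mm across the rail, 30 mm along it, top 12 mm above the table; on it a peg 20 mm thick that, from 18 mm up, narrows to 7 mm at its top, 34 mm up. A collar drops over it (3 mm play all round) and rests on the saddle. Origin: on the table under the peg's axis; z up, y along the rail.
- peg_d: One of four like black pegs on the rail; which letter stands where varies. Fixed. Saddle 34 mm across the rail, 30 mm along it, top 12 mm above the table; on it a peg 20 mm thick that, from 18 mm up, narrows to 7 mm at its top, 34 mm up. A collar drops over it (3 mm play all round) and rests on the saddle. Origin: on the table under the peg's axis; z up, y along the rail.
- eye_block: Steel end block of the rack, 34x20x13 mm, with an upright steel hanging eye (ring 34 mm across, plane across the rail, top 48 mm up). Fixed at one end, left or right, of the flat aluminium rail (280x26x8 mm) lying on the table; the other end has a low black block, no eye. Pegs stand about 47, 109, 171, 233 mm from it, 55 mm or more apart. Origin: under the eye, on the table; z up.
- solvent_beaker: Bystander: small clear beaker with cotton balls and solvent, 60 mm across, 64 mm high, standing loose on the table. Origin: centre of its underside; z up.

How it is judged:
At the end, for the whole second after the job is handed in: Counted from the eye end, the first peg carries the finest nozzle, the second the second finest, the third the second widest and the last the widest; each is centred within 7 mm of its peg, its underside within 4 mm of the saddle's top, upright within 0.12 rad, released and at rest (((horizontal distance between nozzle_finest and peg_a below 0.007 m and z of nozzle_finest in the frame of peg_a between 0.009 and 0.016 m) or (horizontal distance between nozzle_finest and peg_b below 0.007 m and z of nozzle_finest in the frame of peg_b between 0.009 and 0.016 m) or (horizontal distance between nozzle_finest and peg_c below 0.007 m and z of nozzle_finest in the frame of peg_c between 0.009 and 0.016 m) or (horizontal distance between nozzle_finest and peg_d below 0.007 m and z of nozzle_finest in the frame of peg_d between 0.009 and 0.016 m)) and horizontal distance between nozzle_finest and eye_block between 0 and 0.078 m and angle between each of nozzle_finest, nozzle_fine, nozzle_wide, nozzle_widest's own z axis and vertical below 0.12 rad and linear speed of each of nozzle_finest, nozzle_fine, nozzle_wide, nozzle_widest below 0.01 m/s and ((horizontal distance between nozzle_fine and peg_a below 0.007 m and z of nozzle_fine in the frame of peg_a between 0.009 and 0.016 m) or (horizontal distance between nozzle_fine and peg_b below 0.007 m and z of nozzle_fine in the frame of peg_b between 0.009 and 0.016 m) or (horizontal distance between nozzle_fine and peg_c below 0.007 m and z of nozzle_fine in the frame of peg_c between 0.009 and 0.016 m) or (horizontal distance between nozzle_fine and peg_d below 0.007 m and z of nozzle_fine in the frame of peg_d between 0.009 and 0.016 m)) and horizontal distance between nozzle_fine and eye_block between 0.078 and 0.14 m and ((horizontal distance between nozzle_wide and peg_a below 0.007 m and z of nozzle_wide in the frame of peg_a between 0.009 and 0.016 m) or (horizontal distance between nozzle_wide and peg_b below 0.007 m and z of nozzle_wide in the frame of peg_b between 0.009 and 0.016 m) or (horizontal distance between nozzle_wide and peg_c below 0.007 m and z of nozzle_wide in the frame of peg_c between 0.009 and 0.016 m) or (horizontal distance between nozzle_wide and peg_d below 0.007 m and z of nozzle_wide in the frame of peg_d between 0.009 and 0.016 m)) and horizontal distance between nozzle_wide and eye_block between 0.14 and 0.202 m and ((horizontal distance between nozzle_widest and peg_a below 0.007 m and z of nozzle_widest in the frame of peg_a between 0.009 and 0.016 m) or (horizontal distance between nozzle_widest and peg_b below 0.007 m and z of nozzle_widest in the frame of peg_b between 0.009 and 0.016 m) or (horizontal distance between nozzle_widest and peg_c below 0.007 m and z of nozzle_widest in the frame of peg_c between 0.009 and 0.016 m) or (horizontal distance between nozzle_widest and peg_d below 0.007 m and z of nozzle_widest in the frame of peg_d between 0.009 and 0.016 m)) and horizontal distance between nozzle_widest and eye_block between 0.202 and 0.265 m); the robot touches nothing.
It fails at once if the solvent beaker is tipped by more than 0.5 rad (angle between solvent_beaker's own z axis and vertical above 0.5 rad).
It also fails if it takes over 83 s, if anything falls off the work surface, if the arm or the gripper's body presses on something with over 40 N, if the wrist force passes 120 N, or if a joint passes its speed limit or range.

## Robot

A 6-joint arm with a two-finger parallel gripper is mounted at the origin on a cart in front of the work surface, level with it; the furniture and walls round the work are solid. World frame = base frame: x ahead of the robot, y to its left, z up, the work surface at z = 0. Lengths are in m, angles in rad, forces in N, time in s.
With the tool pointing down it reaches from about 0.425 to 0.95 m from the base axis. Payload 3.5 kg.
Tool frame: the origin (TCP) lies on the centre line of the jaws, within the pads' length; the fingertips stand 25 mm ahead of it and the grasp point (between the pads) lies 6 mm ahead of it (ctrl.finger_overhang is the distance from the TCP to the fingertips, in m); z points along the fingers, y is the line along which they close (so a half turn about z gives the same grasp; the last joint's range is limited). The gripper opens to 85 mm and grips with 20 to 120 N. Pads are 22 mm wide; open, the fingers measure 114 mm over their backs; the gripper's body (76 mm by 85 mm) begins 54 mm behind the grasp point. The pads swing forward as they close: fully open they stand 13 mm farther back than shut.
Start: joints at [-1.451, 0.286, 1.577, -0, 1.279, -0.15], TCP at [0.18, -0.651, 0.256] pointing down, gripper open.
Joint ranges: [-2.77, 2.77], [-0.9, 2.22], [0.21, 2.48], [-1.53, 4.67], [0.24, 2.81], [-2.84, 2.84]. Speed limits (rad/s): [2.79, 2.79, 3.14, 3.14, 3.14, 3.14].

## Interface

Orientations are given as a unit quaternion [x, y, z, w].
In Python, from plant import get_state, imaging, job, ctrl gives the robot as it stands.
- The arm moves only by the tool jog_arm, never from a script. Its argument "increments" is a list of rows, each an object of numbers: "dx", "dy", "dz": the shift along the world's x, y, z each as a share of 12 cm, from -1 to 1; "ax", "ay", "az": the turn, a rotation vector about the world's x, y, z each as a share of pi/2 rad, from -1 to 1; "gripper": the gripper command: -1 is shut, 1 is fully open, values between are in proportion. A call has 1 to 10 rows; each row is the pose to reach, as a shift and turn from the pose commanded when the call began; what a row does not reach only later rows make up. A row lasts 1/10 s, in which the tool goes at most 50 mm and 8.59 degrees, less where a joint would pass 70% of its speed; a pose out of reach is approached as far as the arm can. A call with a number of a shift or a turn outside -1 to 1 is refused whole. A call with a gripper value outside its range is refused whole. The fingers move at their own pace and stop on an object; "force" is the grip in N (left out, the last holds). Time passes only in rows, so rows that repeat a pose let the fingers close. It gives the time, the measured TCP pose, the force, the opening and the grip force at its end, in the units of the state.
- get_state(): the state, without advancing time (a new reading comes with each control period).
- imaging.read_camera(name): name is "scene" or "side" or "wrist"; returns a dict with "frame" (420x560x3 uint8, blue, green, red), "depth" (420x560 float32, m along the optical axis (not along the pixel's ray), 0 where there is no reading), "camera_matrix" (3x3 intrinsics, pixels), "extrinsics" (4x4, takes a point from camera to world coordinates); the wrist camera has in their place "mount" (4x4, takes a point from camera to tool coordinates, whose origin is the TCP and whose axes are the flange's). Camera axes: x right, y up, looking along -z (the intrinsics and any distortion apply to the point x, -y, -z); pixel columns grow to the right and rows downward; lengths in m; the calibration is good to about 2 mm. A picture is of the moment at which its call begins: read the wrist's pose just before it.
- job.sign_off(): hands the job in; it is judged then, once.
The state is a dict: "time": time; "qpos": joint angles; "dq": joint speeds; "joint_efforts": joint torques, N m; "eef_pos": TCP position; "tcp_rot": TCP orientation; "contact_force": force on the tool from outside, world axes, zero at the start; "wrist_torque": the same for the moment, N m; "opening": opening from 0.0 (shut) to 1.0 (fully open); "finger_force": force on a finger pad.
Only numpy, scipy, OpenCV 4.12 (cv2) and the standard library are available. Lean on these libraries where they do the work, as an engineer would, in place of code of your own. Each camera call takes 0.05 s, during which the arm holds its last target. There are 200 camera calls.

## Working session

There is one attempt and no reset: what is moved stays moved. The work goes in short steps, Python scripts to look and compute and a tool call to move; the robot and the scene stay as the last step left them, time stands still between calls to the robot, and variables do not carry over. Pictures are saved under pics/ and viewed, at most 14 in all, crops included, and the job is handed in when it is done.

Besides the shell and the picture viewer there is one more tool, called as a command line: name --argument value ..., lists and objects as JSON in quotes. jog_arm: Moves the arm, as the interface text tells. Shift numbers are shares of 12 cm and turn numbers shares of pi/2 rad, none past 1 either way. Its arguments: {"type":"object","properties":{"increments":{"type":"array"},"force":{"type":"number"}},"required":["increments"]}

```bash
mkdir -p pics; ls; cat > h.py <<'E'
import numpy as np, cv2
from plant import get_state, imaging, job, ctrl
from scipy.spatial.transform import Rotation as R
def cap(n):
    s=get_state(); c=imaging.read_camera(n)
    if n=='wrist':
        T=np.eye(4);T[:3,:3]=R.from_quat(s['tcp_rot']).as_matrix();T[:3,3]=s['eef_pos'];c['T']=T@c['mount']
    else: c['T']=c['extrinsics']
    return c
def pts(c):
    K=c['camera_matrix'];d=c['depth'];v,u=np.mgrid[:d.shape[0],:d.shape[1]]
    P=np.stack([(u-K[0,2])/K[0,0]*d,-(v-K[1,2])/K[1,1]*d,-d],-1)
    W=P@c['T'][:3,:3].T+c['T'][:3,3]; W[d<=0]=np.nan
    return W
def ray(c,u,v,z):
    K=c['camera_matrix'];r=c['T'][:3,:3]@np.array([(u-K[0,2])/K[0,0],-(v-K[1,2])/K[1,1],-1.])
    o=c['T'][:3,3];return o+r*(z-o[2])/r[2]
E
python3 - <<'E'
from h import *
s=get_state();print(s['time'],s['eef_pos'],s['tcp_rot'],s['opening'],ctrl.finger_overhang)
for n in('scene','side'):
    c=cap(n);cv2.imwrite(f'pics/{n}0.png',c['frame']);print(c['T'].round(3),[k for k in c],c['camera_matrix'])
    np.savez(f'{n}0.npz',**{k:c[k] for k in('frame','depth','camera_matrix','T')})
E
```

```text
pics
0.0 [ 0.17985769 -0.64997537  0.2548941 ] [ 9.90917294e-01  1.34467343e-01  1.23486611e-05 -1.20377807e-03] 1.0008170161504635 0.025
[[-0.842  0.345 -0.415  0.096]
 [-0.54  -0.55   0.637  0.659]
 [-0.009  0.76   0.65   0.694]
 [ 0.     0.     0.     1.   ]] ['frame', 'depth', 'camera_matrix', 'extrinsics', 'T'] [[395.01918673   0.         283.8153179 ]
 [  0.         395.01918673 216.03862911]
 [  0.           0.           1.        ]]
[[-0.885  0.229 -0.406  0.086]
 [-0.466 -0.466  0.752  0.768]
 [-0.017  0.855  0.519  0.566]
 [ 0.     0.     0.     1.   ]] ['frame', 'depth', 'camera_matrix', 'extrinsics', 'T'] [[418.76714302   0.         277.91867133]
 [  0.         418.76714302 204.45917659]
 [  0.           0.           1.        ]]
```

View pics/scene0.png

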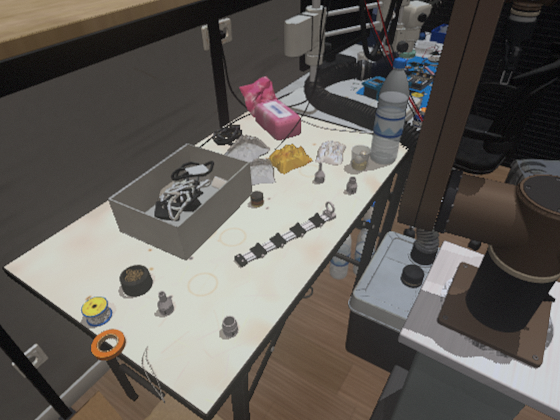

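View pics/side0.png

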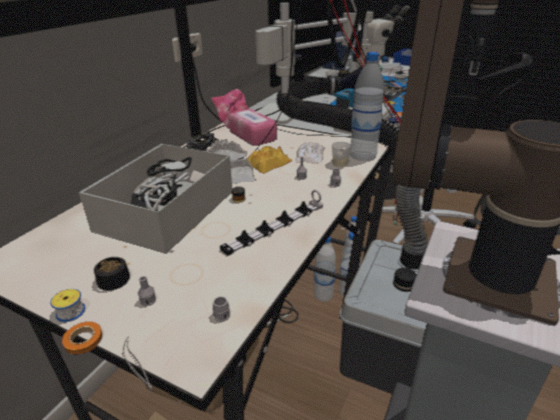

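Scene view: nozzles lie at about (320,174), (352,185), (165,302) and (229,326). The eye is at (330,210), with the rail running to (240,260), and the beaker is at (359,157). I'll measure these with depth, and cross-check in the side view: (302,170), (336,177), (147,290), (221,308).

```bash
python3 - <<'E'
from h import *
seeds={'scene':dict(A=(320,174),B=(352,185),C=(165,302),D=(229,326),beaker=(359,157)),'side':dict(A=(302,170),B=(336,177),C=(147,290),D=(221,308),beaker=(341,154))}
ims=[]
for n in('scene','side'):
    c=dict(np.load(f'{n}0.npz'));W=pts(c);cam=c['T'][:3,3]
    for k,(u,v) in seeds[n].items():
        w=W[v-22:v+23,u-16:u+17].reshape(-1,3)
        w0=np.nanmedian(W[v-1:v+2,u-1:u+2].reshape(-1,3),0)
        near=np.hypot(*(w[:,:2]-w0[:2]).T)<.045
        m=w[near&(w[:,2]>.006)&(w[:,2]<.09)]
        col=m[(m[:,2]<.022)]; top=m[m[:,2]>np.nanpercentile(m[:,2],97)-.004]
        # collar centre: circle fit r=.015
        from scipy.optimize import least_squares
        r=.030 if k=='beaker' else .015
        d=cam[:2]-w0[:2];d/=np.hypot(*d)
        f=least_squares(lambda p:np.hypot(*(col[:,:2]-p).T)-r,w0[:2]-d*r*.5,loss='soft_l1',f_scale=.002)
        print(n,k,'ctr',f.x.round(4),'zmax',np.nanmax(m[:,2]).round(4),'top',top.mean(0).round(4),len(col),'reach',np.hypot(*f.x).round(3))
    # pegs: dark blobs above rail
    u0,v0=(288,235) if n=='scene' else (275,222)
    w=W[v0-50:v0+50,u0-65:u0+65];m=(w[...,2]>.004)&(w[...,2]<.06)
    p=w[m];hi=p[(p[:,2]>.024)]
    lab=cv2.connectedComponentsWithStats(((w[...,2]>.022)&(w[...,2]<.06)).astype(np.uint8))
    for i in range(1,lab[0]):
        if lab[2][i,4]>4:
            q=w[lab[1]==i];t=q[q[:,2]>.028];print(n,'blob',lab[3][i]+[u0-65,v0-50],q.mean(0).round(4),q[:,2].max().round(4),len(q),t.mean(0).round(4) if len(t) else '')
    (cx,cy),sz,a=cv2.minAreaRect((p[:,:2]*1000).astype(np.float32));print('rail',cx,cy,sz,a)
    f=c['frame'];
    for (u,v) in [seeds[n]['A'],seeds[n]['C'],(u0,v0)]:
        v=min(max(v,50),370)
        ims.append(cv2.resize(f[v-45:v+45,u-60:u+60],(264,198),interpolation=cv2.INTER_CUBIC))
cv2.imwrite('pics/m.png',np.vstack([np.hstack(ims[:3]),np.hstack(ims[3:])]))
E
```

```text
scene A ctr [ 0.5393 -0.2165] zmax 0.0651 top [ 0.5388 -0.2159  0.0627] 39 reach 0.581
scene B ctr [ 0.4359 -0.2203] zmax 0.0447 top [ 0.4345 -0.2194  0.0419] 53 reach 0.488
scene C ctr [0.5861 0.3692] zmax 0.055 top [0.5844 0.3704 0.053 ] 79 reach 0.693
scene D ctr [0.4378 0.338 ] zmax 0.0374 top [0.4377 0.34   0.0338] 113 reach 0.553
scene beaker ctr [ 0.4712 -0.3543] zmax 0.0638 top [ 0.4652 -0.3274  0.0608] 66 reach 0.59
scene blob [235.55063291 197.44620253] [0.6659 0.0216 0.0398] 0.06 316 [0.6658 0.023  0.043 ]
scene blob [350.14285714 185.92857143] [ 0.434  -0.2077  0.0255] 0.0299 14 [ 0.4319 -0.2082  0.0292]
scene blob [255.99 195.93] [ 0.6329 -0.0251  0.0275] 0.0315 100 [ 0.6339 -0.0247  0.0292]
scene blob [329.73913043 206.04347826] [ 0.4354 -0.0839  0.0361] 0.046 46 [ 0.435  -0.0837  0.0393]
scene blob [316.45454545 215.5       ] [ 0.4515 -0.0419  0.0265] 0.0319 22 [ 0.4529 -0.0431  0.0296]
scene blob [297.04347826 225.34782609] [0.474  0.0184 0.0271] 0.0334 23 [0.4746 0.0166 0.03  ]
scene blob [277.33333333 235.375     ] [0.4959 0.0757 0.027 ] 0.0317 24 [0.4973 0.0749 0.0
[... 862 characters left out ...]
0439 68 [ 0.4342 -0.2126  0.0347]
side blob [237.35135135 190.91891892] [ 0.6328 -0.024   0.0294] 0.0344 111 [ 0.6344 -0.0261  0.0309]
side blob [315.44642857 194.80357143] [ 0.4374 -0.0846  0.0358] 0.049 56 [ 0.4364 -0.0841  0.04  ]
side blob [302.75       203.89285714] [ 0.4525 -0.0413  0.0284] 0.0354 28 [ 0.4529 -0.0417  0.0315]
side blob [283.85294118 213.35294118] [0.4749 0.0175 0.0279] 0.0354 34 [0.4754 0.0169 0.0313]
side blob [263.62162162 223.59459459] [0.4968 0.0772 0.0278] 0.0343 37 [0.4977 0.0758 0.0314]
side blob [243.45 233.5 ] [0.5178 0.1314 0.0277] 0.0355 40 [0.5186 0.13   0.0314]
rail 524.5811157226562 -17.519500732421875 (309.83209228515625, 399.2680358886719) 14.7431640625
```

View pics/m.png

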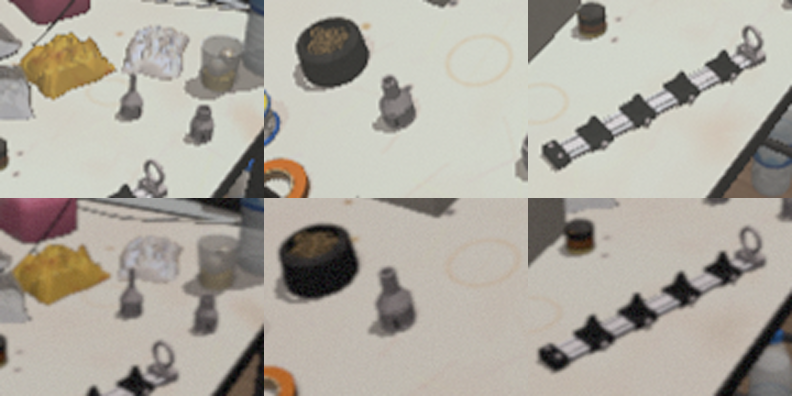

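A has height 66 mm (finest), C 56 mm (fine), B 46 mm (wide) and D 36 mm (widest). The pegs agree in both views, with the eye at about (0.436,-0.084). Before moving I'll check the bottle, the sponge and the other tall obstacles.

```bash
python3 - <<'E'
from h import *
c=dict(np.load('scene0.npz'));W=pts(c)
for k,(u0,u1,v0,v1) in dict(bottle=(372,406,70,162),sponge=(118,155,264,296),box=(110,252,145,255),yellow=(268,312,143,172),white=(316,346,140,165),pink=(240,300,78,138),spool=(80,114,294,328)).items():
    w=W[v0:v1,u0:u1].reshape(-1,3);w=w[(w[:,2]>.012)&(w[:,2]<.5)]
    print(k,np.nanpercentile(w,[3,50,97],axis=0).round(3).tolist())
E
```

```text
bottle [[0.384, -0.976, 0.023], [0.421, -0.409, 0.131], [0.655, -0.393, 0.274]]
sponge [[0.658, 0.33, 0.014], [0.681, 0.361, 0.033], [0.718, 0.387, 0.04]]
box [[0.652, -0.165, 0.017], [0.764, 0.115, 0.073], [1.11, 0.255, 0.107]]
yellow [[0.624, -0.295, 0.014], [0.665, -0.237, 0.03], [0.714, -0.167, 0.044]]
white [[0.537, -0.409, 0.013], [0.572, -0.35, 0.021], [0.613, -0.31, 0.031]]
pink [[0.736, -0.662, 0.013], [0.88, -0.437, 0.063], [1.111, -0.344, 0.107]]
spool [[0.671, 0.436, 0.014], [0.688, 0.459, 0.032], [0.715, 0.479, 0.035]]
```

The bottle at about (0.42,-0.43) stands between the start pose and the nozzles, so I'll go round it on the inside at a radius of about 0.45.

jog_arm --increments '[{"dx":-0.5,"dy":1,"az":0.6,"gripper":0.3},{"dx":-0.5,"dy":1,"az":0.6,"gripper":0.3},{"dx":-0.5,"dy":1,"az":0.6,"gripper":0.3},{"dx":-0.5,"dy":1,"az":0.6,"gripper":0.3},{"dx":-0.5,"dy":1,"az":0.6,"gripper":0.3},{"dx":-0.5,"dy":1,"az":0.6,"gripper":0.3},{"dx":-0.5,"dy":1,"az":0.6,"gripper":0.3},{"dx":-0.5,"dy":1,"az":0.6,"gripper":0.3}]' --force 30

```text
$.increments[0]: bad value
```

jog_arm --increments '[{"dy":0.8},{"dy":0.8},{"dy":0.8},{"dy":0.8}]'

```text
$.increments[0]: bad value
```

jog_arm --increments '[{"dx":1,"dy":0.4},{"dx":1,"dy":0.4},{"dx":1,"dy":0.4},{"dx":1,"dy":0.4},{"dx":1,"dy":0.4}]'

```text
$.increments[0]: bad value
```

jog_arm --increments '[{"dx":0.9,"dy":0.8},{"dx":0.9,"dy":0.8},{"dx":0.9,"dy":0.8},{"dx":0.9,"dy":0.8},{"dx":0.9,"dy":0.8}]'

```text
$.increments[0]: bad value
```

jog_arm --increments '[{"dx":-0.5,"dy":1,"dz":0,"ax":0,"ay":0,"az":0.6,"gripper":0.3},{"dx":-0.5,"dy":1,"dz":0,"ax":0,"ay":0,"az":0.6,"gripper":0.3},{"dx":-0.5,"dy":1,"dz":0,"ax":0,"ay":0,"az":0.6,"gripper":0.3},{"dx":-0.5,"dy":1,"dz":0,"ax":0,"ay":0,"az":0.6,"gripper":0.3},{"dx":-0.5,"dy":1,"dz":0,"ax":0,"ay":0,"az":0.6,"gripper":0.3},{"dx":-0.5,"dy":1,"dz":0,"ax":0,"ay":0,"az":0.6,"gripper":0.3},{"dx":-0.5,"dy":1,"dz":0,"ax":0,"ay":0,"az":0.6,"gripper":0.3},{"dx":-0.5,"dy":1,"dz":0,"ax":0,"ay":0,"az":0.6,"gripper":0.3}]' --force 30

```text
time: 0.9
eef_pos: [0.1199, -0.5302, 0.2558]
tcp_rot: [0.822, 0.57, 0.0, -0.0]
contact_force: [0.3, 0.2, 0.6]
opening: 0.649
finger_force: 0.0
```

jog_arm --increments '[{"dx":0,"dy":0.8,"dz":0,"ax":0,"ay":0,"az":0,"gripper":0.3},{"dx":0,"dy":0.8,"dz":0,"ax":0,"ay":0,"az":0,"gripper":0.3},{"dx":0,"dy":0.8,"dz":0,"ax":0,"ay":0,"az":0,"gripper":0.3}]'

```text
time: 1.2
eef_pos: [0.1203, -0.429, 0.2534]
tcp_rot: [0.822, 0.57, 0.002, -0.003]
contact_force: [-0.9, -0.6, -0.5]
opening: 0.65
finger_force: 0.0
```

jog_arm --increments '[{"dx":1,"dy":0.4,"dz":0,"ax":0,"ay":0,"az":0,"gripper":0.3},{"dx":1,"dy":0.4,"dz":0,"ax":0,"ay":0,"az":0,"gripper":0.3},{"dx":1,"dy":0.4,"dz":0,"ax":0,"ay":0,"az":0,"gripper":0.3},{"dx":1,"dy":0.4,"dz":0,"ax":0,"ay":0,"az":0,"gripper":0.3}]'

```text
time: 1.6
eef_pos: [0.2425, -0.3856, 0.2565]
tcp_rot: [0.821, 0.571, 0.0, 0.0]
contact_force: [0.2, -0.4, 0.4]
opening: 0.65
finger_force: 0.0
```

jog_arm --increments '[{"dx":0.9,"dy":0.8,"dz":0,"ax":0,"ay":0,"az":0,"gripper":0.3},{"dx":0.9,"dy":0.8,"dz":0,"ax":0,"ay":0,"az":0,"gripper":0.3},{"dx":0.9,"dy":0.8,"dz":0,"ax":0,"ay":0,"az":0,"gripper":0.3},{"dx":0.9,"dy":0.8,"dz":0,"ax":0,"ay":0,"az":0,"gripper":0.3}]'

```text
time: 2.0
eef_pos: [0.3503, -0.2882, 0.2564]
tcp_rot: [0.82, 0.572, 0.001, 0.0]
contact_force: [0.5, 0.0, -0.4]
opening: 0.647
finger_force: 0.0
```

jog_arm --increments '[{"dx":0.6,"dy":0.6,"dz":0,"ax":0,"ay":0,"az":0,"gripper":0.3},{"dx":0.6,"dy":0.6,"dz":0,"ax":0,"ay":0,"az":0,"gripper":0.3},{"dx":0.6,"dy":0.6,"dz":0,"ax":0,"ay":0,"az":0,"gripper":0.3},{"dx":0.6,"dy":0.6,"dz":0,"ax":0,"ay":0,"az":0,"gripper":0.3},{"dx":0.6,"dy":0.6,"dz":0,"ax":0,"ay":0,"az":0,"gripper":0.3}]'

```text
time: 2.5
eef_pos: [0.4193, -0.2198, 0.2562]
tcp_rot: [0.822, 0.569, -0.0, -0.0]
contact_force: [-0.5, 0.5, -1.0]
opening: 0.653
finger_force: 0.0
```

```bash
python3 - <<'E'
from h import *
c=cap('wrist');print(get_state()['eef_pos'],c['mount'].round(3),c['T'].round(3));cv2.imwrite('pics/w1.png',c['frame'])
np.savez('w1.npz',**{k:c[k] for k in('frame','depth','camera_matrix','T')})
E
```

```text
[ 0.4191524  -0.21995728  0.25624052] [[-0.     0.95   0.311  0.081]
 [ 1.    -0.     0.001 -0.   ]
 [ 0.001  0.311 -0.95  -0.119]
 [ 0.     0.     0.     1.   ]] [[ 0.936  0.335  0.112  0.448]
 [-0.353  0.889  0.291 -0.144]
 [-0.002 -0.312  0.95   0.375]
 [ 0.     0.     0.     1.   ]]
```

View pics/w1.png

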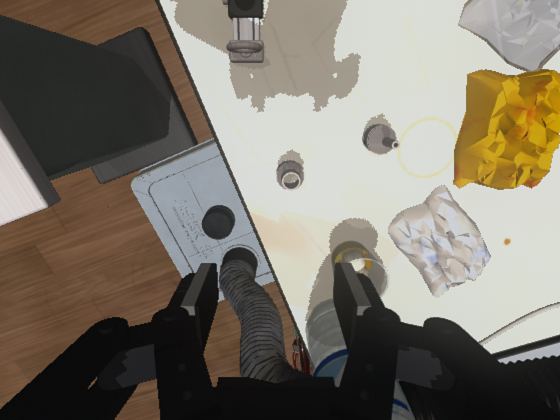

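The wrist view shows B, the wide nozzle, with its mouth at about (291,181), and A, the finest, with its mouth at about (396,145). The beaker rim is at (357,268) and the eye at (246,50). I'll refine A and B by ray and depth.

```bash
cat >> h.py <<'E'
from scipy.optimize import least_squares
def circ(W,c0,z0,z1,r=.015,rad=.028):
    w=W.reshape(-1,3);m=(np.hypot(*(w[:,:2]-c0).T)<rad)&(w[:,2]>z0)&(w[:,2]<z1);q=w[m]
    f=least_squares(lambda p:np.hypot(*(q[:,:2]-p).T)-r,c0,loss='soft_l1',f_scale=.001)
    return f.x,len(q),np.median(np.abs(f.fun))
E
python3 - <<'E'
from h import *
c=dict(np.load('w1.npz'));W=pts(c)
print('B',ray(c,291,181,.046),circ(W,np.array([.4366,-.2203]),.006,.022)); print('A',ray(c,396,145,.066),circ(W,np.array([.540,-.217]),.006,.022))
for p in((0.437,-.220),(.54,-.217)):
    w=W.reshape(-1,3);m=(np.hypot(*(w[:,:2]-p).T)<.028)&(w[:,2]>.03);q=w[m];print(len(q),q[:,2].max(),q[q[:,2]>q[:,2].max()-.004].mean(0))
    m=(np.hypot(*(w[:,:2]-p).T)<.06);print('table z',np.median(w[m][:,2]))
E
```

```text
B [ 0.43507303 -0.22086637  0.046     ] (array([ 0.43492309, -0.22011879]), 65, np.float64(0.000629158693098035))
A [ 0.5389937  -0.21840956  0.066     ] (array([ 0.5385735 , -0.21786598]), 102, np.float64(0.00018239313741557663))
13184 0.32667901054108994 [ 0.44064364 -0.207427    0.32384759]
table z 0.29337461487865374
427 0.06793667983264073 [ 0.5381031  -0.21740905  0.06620203]
table z 0.0011442674456410007
```

jog_arm --increments '[{"dx":0.13,"dy":-0.01,"dz":-0.4,"ax":0,"ay":0,"az":0,"gripper":0.3},{"dx":0.13,"dy":-0.01,"dz":-0.8,"ax":0,"ay":0,"az":0,"gripper":0.3},{"dx":0.13,"dy":-0.01,"dz":-1,"ax":0,"ay":0,"az":0,"gripper":0.3},{"dx":0.13,"dy":-0.01,"dz":-1,"ax":0,"ay":0,"az":0,"gripper":0.3}]'

```text
time: 2.95
eef_pos: [0.4321, -0.2192, 0.1319]
tcp_rot: [0.823, 0.569, -0.002, -0.005]
contact_force: [0.1, -1.1, -0.6]
opening: 0.653
finger_force: 0.0
```

jog_arm --increments '[{"dx":0,"dy":0,"dz":-0.25,"ax":0,"ay":0,"az":0,"gripper":0.3},{"dx":0,"dy":0,"dz":-0.5,"ax":0,"ay":0,"az":0,"gripper":0.3},{"dx":0,"dy":0,"dz":-0.7,"ax":0,"ay":0,"az":0,"gripper":0.3},{"dx":0,"dy":0,"dz":-0.82,"ax":0,"ay":0,"az":0,"gripper":0.3},{"dx":0,"dy":0,"dz":-0.88,"ax":0,"ay":0,"az":0,"gripper":0.3},{"dx":0,"dy":0,"dz":-0.88,"ax":0,"ay":0,"az":0,"gripper":0.3}]'

```text
time: 3.55
eef_pos: [0.4357, -0.2209, 0.0314]
tcp_rot: [0.822, 0.569, 0.0, 0.0]
contact_force: [0.2, 0.2, 0.2]
opening: 0.648
finger_force: 0.0
```

jog_arm --increments '[{"dx":0,"dy":0,"dz":0,"ax":0,"ay":0,"az":0,"gripper":-1},{"dx":0,"dy":0,"dz":0,"ax":0,"ay":0,"az":0,"gripper":-1},{"dx":0,"dy":0,"dz":0,"ax":0,"ay":0,"az":0,"gripper":-1},{"dx":0,"dy":0,"dz":0,"ax":0,"ay":0,"az":0,"gripper":-1},{"dx":0,"dy":0,"dz":0,"ax":0,"ay":0,"az":0,"gripper":-1},{"dx":0,"dy":0,"dz":0,"ax":0,"ay":0,"az":0,"gripper":-1},{"dx":0,"dy":0,"dz":0,"ax":0,"ay":0,"az":0,"gripper":-1},{"dx":0,"dy":0,"dz":0,"ax":0,"ay":0,"az":0,"gripper":-1}]' --force 30

```text
time: 4.35
eef_pos: [0.4365, -0.2208, 0.0325]
tcp_rot: [0.822, 0.57, 0.0, 0.002]
contact_force: [-2.6, -0.3, 6.6]
opening: 0.351
finger_force: 29.7
```

jog_arm --increments '[{"dx":0,"dy":0,"dz":0.1,"ax":0,"ay":0,"az":0,"gripper":-1},{"dx":0,"dy":0,"dz":0.4,"ax":0,"ay":0,"az":0,"gripper":-1},{"dx":0,"dy":0,"dz":0.8,"ax":0,"ay":0,"az":0,"gripper":-1},{"dx":0,"dy":0,"dz":1,"ax":0,"ay":0,"az":0,"gripper":-1}]'

```text
time: 4.75
eef_pos: [0.437, -0.2206, 0.1554]
tcp_rot: [0.822, 0.57, 0.001, 0.003]
contact_force: [0.7, 0.3, -0.2]
opening: 0.352
finger_force: 29.9
```

jog_arm --increments '[{"dx":0.25,"dy":1,"dz":0.8,"ax":0,"ay":0,"az":0,"gripper":-1},{"dx":0.25,"dy":1,"dz":0.8,"ax":0,"ay":0,"az":0,"gripper":-1},{"dx":0.25,"dy":1,"dz":0.8,"ax":0,"ay":0,"az":0,"gripper":-1},{"dx":0.25,"dy":1,"dz":0.8,"ax":0,"ay":0,"az":0,"gripper":-1}]'

```text
time: 5.15
eef_pos: [0.4677, -0.0973, 0.2522]
tcp_rot: [0.821, 0.571, 0.003, 0.004]
contact_force: [0.9, -0.9, -0.1]
opening: 0.351
finger_force: 29.9
```

jog_arm --increments '[{"dx":0.15,"dy":1,"dz":0,"ax":0,"ay":0,"az":0,"gripper":-1},{"dx":0.15,"dy":1,"dz":0,"ax":0,"ay":0,"az":0,"gripper":-1},{"dx":0.15,"dy":1,"dz":0,"ax":0,"ay":0,"az":0,"gripper":-1},{"dx":0.15,"dy":1,"dz":0,"ax":0,"ay":0,"az":0,"gripper":-1},{"dx":0.15,"dy":1,"dz":0,"ax":0,"ay":0,"az":0,"gripper":-1}]'

```text
time: 5.65
eef_pos: [0.4831, 0.0199, 0.2462]
tcp_rot: [0.822, 0.57, -0.001, -0.0]
contact_force: [-0.1, 0.1, -0.4]
opening: 0.351
finger_force: 29.9
```

```bash
python3 - <<'E'
from h import *
c=cap('wrist');print(get_state()['eef_pos']);cv2.imwrite('pics/w2.png',c['frame'])
np.savez('w2.npz',**{k:c[k] for k in('frame','depth','camera_matrix','T')})
W=pts(c);w=W.reshape(-1,3)
for p in((.454,-.044),(.476,.016),(.4985,.074),(.519,.129)):
    m=(np.hypot(*(w[:,:2]-p).T)<.02)&(w[:,2]>.026)&(w[:,2]<.04);q=w[m]
    print(p,len(q),q.mean(0).round(4) if len(q) else '', circ(W,np.array(p),.0295,.0325,.0055,.02) if len(q) else '')
E
```

```text
[0.48320622 0.01939068 0.24632351]
(0.454, -0.044) 41 [ 0.4542 -0.0403  0.0284] (array([ 0.45272859, -0.04530509]), 11, np.float64(0.0003408636968642376))
(0.476, 0.016) 125 [0.4759 0.0158 0.0309] (array([0.47528527, 0.01368668]), 27, np.float64(0.0005598258722043174))
(0.4985, 0.074) 148 [0.4981 0.0735 0.031 ] (array([0.49789356, 0.07269656]), 40, np.float64(0.0007277023725474415))
(0.519, 0.129) 176 [0.5186 0.1276 0.031 ] (array([0.51873403, 0.12798777]), 48, np.float64(0.0006820059969369183))
```

View pics/w2.png

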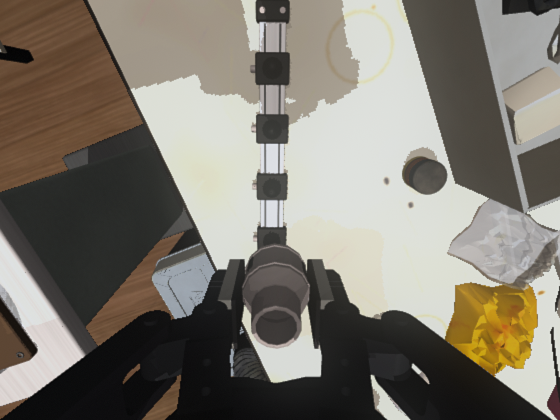

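P4 to P1 are seen at (271,68), (272,129), (272,186) and (272,237), lined up with the tool axis. The held nozzle's mouth is at about (275,327). I'll check how it sits in the grip.

```bash
python3 - <<'E'
from h import *
c=dict(np.load('w2.npz'));t=np.array([.48321,.01939,.2463])
for uv in((275,327),):
    p=ray(c,*uv,.2598);d=p-t;print(p,'along rail',d[:2]@[.352,.936],'across',d[:2]@[.936,-.352])
W=pts(c);print('collar pts',circ(W,t[:2],.2463-.03,.2463-.012,.015,.03))
E
```

```text
[0.48228136 0.01947685 0.2598    ] along rail -0.00024558722259776294 across -0.0008997796955084948
collar pts (array([0.4825542 , 0.01998872]), 1452, np.float64(0.0005237280644824621))
```

jog_arm --increments '[{"dx":0.125,"dy":0.44,"dz":-0.3,"ax":0,"ay":0,"az":0,"gripper":-1},{"dx":0.125,"dy":0.44,"dz":-0.6,"ax":0,"ay":0,"az":0,"gripper":-1},{"dx":0.125,"dy":0.44,"dz":-0.95,"ax":0,"ay":0,"az":0,"gripper":-1},{"dx":0.125,"dy":0.44,"dz":-1,"ax":0,"ay":0,"az":0,"gripper":-1},{"dx":0.125,"dy":0.44,"dz":-1,"ax":0,"ay":0,"az":0,"gripper":-1},{"dx":0.125,"dy":0.44,"dz":-1,"ax":0,"ay":0,"az":0,"gripper":-1}]'

```text
time: 6.3
eef_pos: [0.5002, 0.072, 0.129]
tcp_rot: [0.822, 0.569, 0.001, 0.001]
contact_force: [-0.7, -0.1, 0.3]
opening: 0.352
finger_force: 29.9
```

jog_arm --increments '[{"dx":0,"dy":0,"dz":-0.2,"ax":0,"ay":0,"az":0,"gripper":-1},{"dx":0,"dy":0,"dz":-0.35,"ax":0,"ay":0,"az":0,"gripper":-1},{"dx":0,"dy":0,"dz":-0.45,"ax":0,"ay":0,"az":0,"gripper":-1},{"dx":0,"dy":0,"dz":-0.55,"ax":0,"ay":0,"az":0,"gripper":-1},{"dx":0,"dy":0,"dz":-0.62,"ax":0,"ay":0,"az":0,"gripper":-1},{"dx":0,"dy":0,"dz":-0.66,"ax":0,"ay":0,"az":0,"gripper":-1},{"dx":0,"dy":0,"dz":-0.66,"ax":0,"ay":0,"az":0,"gripper":-1}]'

```text
time: 7.0
eef_pos: [0.4984, 0.073, 0.0472]
tcp_rot: [0.822, 0.57, -0.0, -0.0]
contact_force: [-0.3, 0.4, 0.1]
opening: 0.349
finger_force: 29.9
```

jog_arm --increments '[{"dx":0,"dy":0,"dz":-0.01,"ax":0,"ay":0,"az":0,"gripper":0.3},{"dx":0,"dy":0,"dz":-0.01,"ax":0,"ay":0,"az":0,"gripper":0.3},{"dx":0,"dy":0,"dz":0,"ax":0,"ay":0,"az":0,"gripper":0.3},{"dx":0,"dy":0,"dz":0,"ax":0,"ay":0,"az":0,"gripper":0.3},{"dx":0,"dy":0,"dz":0.1,"ax":0,"ay":0,"az":0,"gripper":0.3},{"dx":0,"dy":0,"dz":0.4,"ax":0,"ay":0,"az":0,"gripper":0.3},{"dx":0,"dy":0,"dz":0.8,"ax":0,"ay":0,"az":0,"gripper":0.3},{"dx":0,"dy":0,"dz":1,"ax":0,"ay":0,"az":0,"gripper":0.3},{"dx":0,"dy":0,"dz":1,"ax":0,"ay":0,"az":0,"gripper":0.3}]'

```text
time: 7.9
eef_pos: [0.5017, 0.073, 0.1737]
tcp_rot: [0.822, 0.57, 0.004, 0.003]
contact_force: [0.2, 0.1, -0.2]
opening: 0.647
finger_force: 0.0
```

```bash
python3 - <<'E'
from h import *
c=cap('scene');W=pts(c);w=W.reshape(-1,3)
m=(np.hypot(*(w[:,:2]-(.498,.0732)).T)<.018)&(w[:,2]>.02)&(w[:,2]<.075);q=w[m];print('top',q[:,2].max() if len(q) else None)
c=cap('wrist');W=pts(c);print(get_state()['eef_pos'],circ(W,np.array([.498,.0732]),.018,.034)); w=W.reshape(-1,3)
m=(np.hypot(*(w[:,:2]-(.498,.0732)).T)<.02)&(w[:,2]<.08);q=w[m];print('top',np.percentile(q[:,2],[50,95,99]))
E
```

```text
top 0.058068764966209496
[0.49874255 0.07306872 0.16855057] (array([0.49831163, 0.07475407]), 264, np.float64(0.0012887979679165685))
top [0.03592698 0.05905085 0.05984815]
```

Peg 3 is seated: its top is at 0.058 m, which is 12 + 46 mm. Next is D, the widest.

jog_arm --increments '[{"dx":-0.25,"dy":1,"dz":0,"ax":0,"ay":0,"az":0,"gripper":0.3},{"dx":-0.25,"dy":1,"dz":0,"ax":0,"ay":0,"az":0,"gripper":0.3},{"dx":-0.25,"dy":1,"dz":0,"ax":0,"ay":0,"az":0,"gripper":0.3},{"dx":-0.25,"dy":1,"dz":0,"ax":0,"ay":0,"az":0,"gripper":0.3}]'

```text
time: 8.4
eef_pos: [0.4662, 0.1951, 0.1654]
tcp_rot: [0.821, 0.571, -0.002, -0.001]
contact_force: [0.4, -0.5, 0.0]
opening: 0.652
finger_force: 0.0
```

jog_arm --increments '[{"dx":-0.25,"dy":1,"dz":0,"ax":0,"ay":0,"az":0,"gripper":0.3},{"dx":-0.25,"dy":1,"dz":0,"ax":0,"ay":0,"az":0,"gripper":0.3},{"dx":-0.25,"dy":1,"dz":0,"ax":0,"ay":0,"az":0,"gripper":0.3},{"dx":-0.25,"dy":1,"dz":0,"ax":0,"ay":0,"az":0,"gripper":0.3},{"dx":-0.25,"dy":1,"dz":0,"ax":0,"ay":0,"az":0,"gripper":0.3},{"dx":-0.25,"dy":1,"dz":0,"ax":0,"ay":0,"az":0,"gripper":0.3}]'

```text
time: 9.0
eef_pos: [0.4387, 0.3116, 0.1667]
tcp_rot: [0.822, 0.569, -0.001, 0.0]
contact_force: [-0.8, 0.6, 0.4]
opening: 0.649
finger_force: 0.0
```

```bash
python3 - <<'E'
from h import *
c=cap('wrist');W=pts(c);print(get_state()['eef_pos'],circ(W,np.array([.4386,.338]),.006,.022),circ(W,np.array([.587,.369]),.006,.022)); w=W.reshape(-1,3)
m=(np.hypot(*(w[:,:2]-(.4386,.338)).T)<.02)&(w[:,2]<.08);q=w[m];print('top',np.percentile(q[:,2],[50,95,99]),q[q[:,2]>.033].mean(0))
E
```

```text
[0.43885252 0.31156933 0.16694842] (array([0.43938688, 0.33919427]), 199, np.float64(0.0007524837810808909)) (array([0.58643276, 0.36885907]), 304, np.float64(0.00022463453621243776))
top [0.00401773 0.03734438 0.03805428] [0.43911923 0.33843778 0.03651476]
```

jog_arm --increments '[{"dx":0,"dy":0.22,"dz":-0.2,"ax":0,"ay":0,"az":0,"gripper":0.3},{"dx":0,"dy":0.22,"dz":-0.4,"ax":0,"ay":0,"az":0,"gripper":0.3},{"dx":0,"dy":0.22,"dz":-0.7,"ax":0,"ay":0,"az":0,"gripper":0.3},{"dx":0,"dy":0.22,"dz":-0.9,"ax":0,"ay":0,"az":0,"gripper":0.3},{"dx":0,"dy":0.22,"dz":-1,"ax":0,"ay":0,"az":0,"gripper":0.3}]'

```text
time: 9.55
eef_pos: [0.4375, 0.3375, 0.0448]
tcp_rot: [0.822, 0.569, -0.002, -0.0]
contact_force: [0.5, -0.6, -0.7]
opening: 0.65
finger_force: 0.0
```

jog_arm --increments '[{"dx":0,"dy":0,"dz":-0.1,"ax":0,"ay":0,"az":0,"gripper":0.3},{"dx":0,"dy":0,"dz":-0.1,"ax":0,"ay":0,"az":0,"gripper":0.3},{"dx":0,"dy":0,"dz":-0.1,"ax":0,"ay":0,"az":0,"gripper":-1},{"dx":0,"dy":0,"dz":-0.1,"ax":0,"ay":0,"az":0,"gripper":-1},{"dx":0,"dy":0,"dz":-0.1,"ax":0,"ay":0,"az":0,"gripper":-1},{"dx":0,"dy":0,"dz":-0.1,"ax":0,"ay":0,"az":0,"gripper":-1},{"dx":0,"dy":0,"dz":-0.1,"ax":0,"ay":0,"az":0,"gripper":-1},{"dx":0,"dy":0,"dz":-0.1,"ax":0,"ay":0,"az":0,"gripper":-1},{"dx":0,"dy":0,"dz":-0.1,"ax":0,"ay":0,"az":0,"gripper":-1},{"dx":0,"dy":0,"dz":-0.1,"ax":0,"ay":0,"az":0,"gripper":-1}]'

```text
time: 10.55
eef_pos: [0.4397, 0.34, 0.0371]
tcp_rot: [0.822, 0.57, 0.001, 0.0]
contact_force: [-0.6, 0.0, 5.4]
opening: 0.341
finger_force: 30.1
```

jog_arm --increments '[{"dx":0,"dy":0,"dz":0.1,"ax":0,"ay":0,"az":0,"gripper":-1},{"dx":0,"dy":0,"dz":0.4,"ax":0,"ay":0,"az":0,"gripper":-1},{"dx":0,"dy":0,"dz":0.8,"ax":0,"ay":0,"az":0,"gripper":-1},{"dx":0,"dy":0,"dz":1,"ax":0,"ay":0,"az":0,"gripper":-1}]'

```text
time: 10.95
eef_pos: [0.4397, 0.3402, 0.1599]
tcp_rot: [0.822, 0.57, 0.003, 0.0]
contact_force: [1.1, -0.2, -0.0]
opening: 0.342
finger_force: 29.8
```

jog_arm --increments '[{"dx":0.35,"dy":-0.9,"dz":0,"ax":0,"ay":0,"az":0,"gripper":-1},{"dx":0.35,"dy":-0.9,"dz":0,"ax":0,"ay":0,"az":0,"gripper":-1},{"dx":0.35,"dy":-0.9,"dz":0,"ax":0,"ay":0,"az":0,"gripper":-1},{"dx":0.35,"dy":-0.9,"dz":0,"ax":0,"ay":0,"az":0,"gripper":-1}]'

```text
time: 11.35
eef_pos: [0.481, 0.2295, 0.1559]
tcp_rot: [0.823, 0.568, -0.0, 0.0]
contact_force: [-0.0, 0.3, -0.4]
opening: 0.343
finger_force: 29.8
```

jog_arm --increments '[{"dx":0.32,"dy":-0.86,"dz":0,"ax":0,"ay":0,"az":0,"gripper":-1},{"dx":0.32,"dy":-0.86,"dz":0,"ax":0,"ay":0,"az":0,"gripper":-1},{"dx":0.32,"dy":-0.86,"dz":0,"ax":0,"ay":0,"az":0,"gripper":-1},{"dx":0.32,"dy":-0.86,"dz":0,"ax":0,"ay":0,"az":0,"gripper":-1},{"dx":0.32,"dy":-0.86,"dz":0,"ax":0,"ay":0,"az":0,"gripper":-1},{"dx":0.32,"dy":-0.86,"dz":0,"ax":0,"ay":0,"az":0,"gripper":-1}]'

```text
time: 11.95
eef_pos: [0.5181, 0.1298, 0.1553]
tcp_rot: [0.821, 0.57, -0.0, -0.0]
contact_force: [0.5, -0.3, -1.2]
opening: 0.344
finger_force: 29.9
```

```bash
cat >> h.py <<'E'
def held(zb,h):
    t=np.array(get_state()['eef_pos']);c=cap('wrist');W=pts(c);w=W.reshape(-1,3)
    print('tcp',t,'collar',circ(W,t[:2],t[2]-zb+.004,t[2]-zb+.022,.015,.025))
    m=(np.hypot(*(w[:,:2]-t[:2]).T)<.02)&(w[:,2]>t[2]-zb+h-.003)&(w[:,2]<t[2]-zb+h+.004);print('mouth',len(w[m]),w[m].mean(0) if m.any() else '')
    return c
E
python3 - <<'E'
from h import *
held(.037,.036)
E
```

```text
tcp [0.51813627 0.12979943 0.15529027] collar (array([0.51726377, 0.12874754]), 1949, np.float64(0.0011648937788737816))
mouth 1446 [0.51763727 0.1292309  0.15429357]
```

jog_arm --increments '[{"dx":0.01,"dy":-0.01,"dz":-0.3,"ax":0,"ay":0,"az":0,"gripper":-1},{"dx":0.01,"dy":-0.01,"dz":-0.5,"ax":0,"ay":0,"az":0,"gripper":-1},{"dx":0.01,"dy":-0.01,"dz":-0.6,"ax":0,"ay":0,"az":0,"gripper":-1},{"dx":0.01,"dy":-0.01,"dz":-0.7,"ax":0,"ay":0,"az":0,"gripper":-1},{"dx":0.01,"dy":-0.01,"dz":-0.78,"ax":0,"ay":0,"az":0,"gripper":-1},{"dx":0.01,"dy":-0.01,"dz":-0.84,"ax":0,"ay":0,"az":0,"gripper":-1},{"dx":0.01,"dy":-0.01,"dz":-0.87,"ax":0,"ay":0,"az":0,"gripper":-1},{"dx":0.01,"dy":-0.01,"dz":-0.87,"ax":0,"ay":0,"az":0,"gripper":-1}]'

```text
time: 12.8
eef_pos: [0.5202, 0.127, 0.051]
tcp_rot: [0.822, 0.57, -0.0, -0.0]
contact_force: [0.2, -0.2, -0.2]
opening: 0.34
finger_force: 29.9
```

jog_arm --increments '[{"dx":0,"dy":0,"dz":-0.01,"ax":0,"ay":0,"az":0,"gripper":0.3},{"dx":0,"dy":0,"dz":-0.01,"ax":0,"ay":0,"az":0,"gripper":0.3},{"dx":0,"dy":0,"dz":0,"ax":0,"ay":0,"az":0,"gripper":0.3},{"dx":0,"dy":0,"dz":0,"ax":0,"ay":0,"az":0,"gripper":0.3},{"dx":0,"dy":0,"dz":0.1,"ax":0,"ay":0,"az":0,"gripper":0.3},{"dx":0,"dy":0,"dz":0.4,"ax":0,"ay":0,"az":0,"gripper":0.3},{"dx":0,"dy":0,"dz":0.8,"ax":0,"ay":0,"az":0,"gripper":0.3},{"dx":0,"dy":0,"dz":1,"ax":0,"ay":0,"az":0,"gripper":0.3},{"dx":0,"dy":0,"dz":1,"ax":0,"ay":0,"az":0,"gripper":0.3}]'

```text
time: 13.7
eef_pos: [0.5233, 0.1273, 0.1775]
tcp_rot: [0.822, 0.57, 0.005, 0.003]
contact_force: [0.8, -0.1, -0.3]
opening: 0.65
finger_force: 0.0
```

```bash
cat >> h.py <<'E'
def seated(p):
    for n in('scene','wrist'):
        W=pts(cap(n)).reshape(-1,3);m=(np.hypot(*(W[:,:2]-p).T)<.018)&(W[:,2]>.02)&(W[:,2]<.1);q=W[m];print(n,'top',np.percentile(q[:,2],[98,99.5]) if len(q) else None)
    print(get_state()['eef_pos'])
E
python3 - <<'E'
from h import *
seated((.5187,.1278))
E
```

```text
scene top [0.04733224 0.04789727]
wrist top [0.04972264 0.05020468]
[0.52032628 0.12707751 0.17217549]
```

Peg 4 is seated (0.048 m). Next is C, the fine nozzle, at (0.5865,0.369).

jog_arm --increments '[{"dx":0.28,"dy":1,"dz":0,"ax":0,"ay":0,"az":0,"gripper":0.3},{"dx":0.28,"dy":1,"dz":0,"ax":0,"ay":0,"az":0,"gripper":0.3},{"dx":0.28,"dy":1,"dz":0,"ax":0,"ay":0,"az":0,"gripper":0.3},{"dx":0.28,"dy":1,"dz":0,"ax":0,"ay":0,"az":0,"gripper":0.3}]'

```text
time: 14.2
eef_pos: [0.5529, 0.2494, 0.1688]
tcp_rot: [0.821, 0.571, -0.002, -0.001]
contact_force: [0.2, 0.0, 0.2]
opening: 0.651
finger_force: 0.0
```

jog_arm --increments '[{"dx":0.27,"dy":1,"dz":0,"ax":0,"ay":0,"az":0,"gripper":0.3},{"dx":0.27,"dy":1,"dz":0,"ax":0,"ay":0,"az":0,"gripper":0.3},{"dx":0.27,"dy":1,"dz":0,"ax":0,"ay":0,"az":0,"gripper":0.3},{"dx":0.27,"dy":1,"dz":0,"ax":0,"ay":0,"az":0,"gripper":0.3},{"dx":0.27,"dy":1,"dz":0,"ax":0,"ay":0,"az":0,"gripper":0.3}]'

```text
time: 14.7
eef_pos: [0.5852, 0.366, 0.169]
tcp_rot: [0.822, 0.57, -0.002, -0.0]
contact_force: [-0.4, -0.2, -0.3]
opening: 0.65
finger_force: 0.0
```

jog_arm --increments '[{"dx":0,"dy":0.02,"dz":-0.2,"ax":0,"ay":0,"az":0,"gripper":0.3},{"dx":0,"dy":0.02,"dz":-0.4,"ax":0,"ay":0,"az":0,"gripper":0.3},{"dx":0,"dy":0.02,"dz":-0.7,"ax":0,"ay":0,"az":0,"gripper":0.3},{"dx":0,"dy":0.02,"dz":-0.9,"ax":0,"ay":0,"az":0,"gripper":0.3},{"dx":0,"dy":0.02,"dz":-1,"ax":0,"ay":0,"az":0,"gripper":0.3},{"dx":0,"dy":0.02,"dz":-1,"ax":0,"ay":0,"az":0,"gripper":0.3}]'

```text
time: 15.3
eef_pos: [0.5845, 0.3673, 0.0484]
tcp_rot: [0.822, 0.569, -0.003, -0.0]
contact_force: [0.2, -0.2, -0.2]
opening: 0.65
finger_force: 0.0
```

jog_arm --increments '[{"dx":0,"dy":0,"dz":-0.12,"ax":0,"ay":0,"az":0,"gripper":0.3},{"dx":0,"dy":0,"dz":-0.12,"ax":0,"ay":0,"az":0,"gripper":0.3},{"dx":0,"dy":0,"dz":-0.12,"ax":0,"ay":0,"az":0,"gripper":-1},{"dx":0,"dy":0,"dz":-0.12,"ax":0,"ay":0,"az":0,"gripper":-1},{"dx":0,"dy":0,"dz":-0.12,"ax":0,"ay":0,"az":0,"gripper":-1},{"dx":0,"dy":0,"dz":-0.12,"ax":0,"ay":0,"az":0,"gripper":-1},{"dx":0,"dy":0,"dz":-0.12,"ax":0,"ay":0,"az":0,"gripper":-1},{"dx":0,"dy":0,"dz":-0.12,"ax":0,"ay":0,"az":0,"gripper":-1},{"dx":0,"dy":0,"dz":-0.12,"ax":0,"ay":0,"az":0,"gripper":-1},{"dx":0,"dy":0,"dz":-0.12,"ax":0,"ay":0,"az":0,"gripper":-1}]'

```text
time: 16.3
eef_pos: [0.5869, 0.3699, 0.0379]
tcp_rot: [0.822, 0.57, 0.001, 0.0]
contact_force: [0.2, -0.3, 5.7]
opening: 0.334
finger_force: 30.3
```

jog_arm --increments '[{"dx":0,"dy":0,"dz":0.1,"ax":0,"ay":0,"az":0,"gripper":-1},{"dx":0,"dy":0,"dz":0.4,"ax":0,"ay":0,"az":0,"gripper":-1},{"dx":0,"dy":0,"dz":0.8,"ax":0,"ay":0,"az":0,"gripper":-1},{"dx":0,"dy":0,"dz":1,"ax":0,"ay":0,"az":0,"gripper":-1}]'

```text
time: 16.7
eef_pos: [0.5873, 0.37, 0.1612]
tcp_rot: [0.822, 0.57, 0.002, 0.0]
contact_force: [1.1, -0.5, -0.2]
opening: 0.338
finger_force: 29.8
```

jog_arm --increments '[{"dx":-0.31,"dy":-0.98,"dz":0,"ax":0,"ay":0,"az":0,"gripper":-1},{"dx":-0.31,"dy":-0.98,"dz":0,"ax":0,"ay":0,"az":0,"gripper":-1},{"dx":-0.31,"dy":-0.98,"dz":0,"ax":0,"ay":0,"az":0,"gripper":-1},{"dx":-0.31,"dy":-0.98,"dz":0,"ax":0,"ay":0,"az":0,"gripper":-1}]'

```text
time: 17.1
eef_pos: [0.5474, 0.2492, 0.1561]
tcp_rot: [0.823, 0.568, -0.001, -0.0]
contact_force: [-0.4, 0.4, 0.4]
opening: 0.335
finger_force: 29.8
```

jog_arm --increments '[{"dx":-0.31,"dy":-0.98,"dz":0,"ax":0,"ay":0,"az":0,"gripper":-1},{"dx":-0.31,"dy":-0.98,"dz":0,"ax":0,"ay":0,"az":0,"gripper":-1},{"dx":-0.31,"dy":-0.98,"dz":0,"ax":0,"ay":0,"az":0,"gripper":-1},{"dx":-0.31,"dy":-0.98,"dz":0,"ax":0,"ay":0,"az":0,"gripper":-1}]'

```text
time: 17.5
eef_pos: [0.5111, 0.1327, 0.1565]
tcp_rot: [0.823, 0.569, -0.0, -0.0]
contact_force: [0.3, 0.8, 0.1]
opening: 0.338
finger_force: 29.8
```

jog_arm --increments '[{"dx":-0.31,"dy":-0.98,"dz":0,"ax":0,"ay":0,"az":0,"gripper":-1},{"dx":-0.31,"dy":-0.98,"dz":0,"ax":0,"ay":0,"az":0,"gripper":-1},{"dx":-0.31,"dy":-0.98,"dz":0,"ax":0,"ay":0,"az":0,"gripper":-1},{"dx":-0.31,"dy":-0.98,"dz":0,"ax":0,"ay":0,"az":0,"gripper":-1},{"dx":-0.31,"dy":-0.98,"dz":0,"ax":0,"ay":0,"az":0,"gripper":-1},{"dx":-0.31,"dy":-0.98,"dz":0,"ax":0,"ay":0,"az":0,"gripper":-1}]'

```text
time: 18.1
eef_pos: [0.4752, 0.0179, 0.1569]
tcp_rot: [0.821, 0.57, 0.0, -0.0]
contact_force: [-1.4, -0.5, -1.0]
opening: 0.331
finger_force: 29.8
```

```bash
python3 - <<'E'
from h import *
held(.038,.056)
E
```

```text
tcp [0.47523471 0.01788902 0.15689748] collar (array([0.47436457, 0.01692486]), 1041, np.float64(0.0002928844600571783))
mouth 1128 [0.47493486 0.01836613 0.17502325]
```

jog_arm --increments '[{"dx":0.01,"dy":-0.015,"dz":-0.3,"ax":0,"ay":0,"az":0,"gripper":-1},{"dx":0.01,"dy":-0.015,"dz":-0.5,"ax":0,"ay":0,"az":0,"gripper":-1},{"dx":0.01,"dy":-0.015,"dz":-0.6,"ax":0,"ay":0,"az":0,"gripper":-1},{"dx":0.01,"dy":-0.015,"dz":-0.7,"ax":0,"ay":0,"az":0,"gripper":-1},{"dx":0.01,"dy":-0.015,"dz":-0.78,"ax":0,"ay":0,"az":0,"gripper":-1},{"dx":0.01,"dy":-0.015,"dz":-0.84,"ax":0,"ay":0,"az":0,"gripper":-1},{"dx":0.01,"dy":-0.015,"dz":-0.88,"ax":0,"ay":0,"az":0,"gripper":-1},{"dx":0.01,"dy":-0.015,"dz":-0.88,"ax":0,"ay":0,"az":0,"gripper":-1}]'

```text
time: 18.95
eef_pos: [0.4756, 0.0149, 0.0508]
tcp_rot: [0.822, 0.57, -0.0, -0.0]
contact_force: [-0.6, 0.0, -0.1]
opening: 0.33
finger_force: 29.8
```

jog_arm --increments '[{"dx":0,"dy":0,"dz":0,"ax":0,"ay":0,"az":0,"gripper":0.3},{"dx":0,"dy":0,"dz":0,"ax":0,"ay":0,"az":0,"gripper":0.3},{"dx":0,"dy":0,"dz":0,"ax":0,"ay":0,"az":0,"gripper":0.3},{"dx":0,"dy":0,"dz":0,"ax":0,"ay":0,"az":0,"gripper":0.3},{"dx":0,"dy":0,"dz":0.1,"ax":0,"ay":0,"az":0,"gripper":0.3},{"dx":0,"dy":0,"dz":0.4,"ax":0,"ay":0,"az":0,"gripper":0.3},{"dx":0,"dy":0,"dz":0.8,"ax":0,"ay":0,"az":0,"gripper":0.3},{"dx":0,"dy":0,"dz":1,"ax":0,"ay":0,"az":0,"gripper":0.3},{"dx":0,"dy":0,"dz":1,"ax":0,"ay":0,"az":0,"gripper":0.3}]'

```text
time: 19.85
eef_pos: [0.4788, 0.0143, 0.1771]
tcp_rot: [0.822, 0.57, 0.004, 0.004]
contact_force: [0.5, 0.1, 0.8]
opening: 0.649
finger_force: 0.0
```

```bash
python3 - <<'E'
from h import *
seated((.4755,.0152))
c=cap('wrist');W=pts(c).reshape(-1,3);m=(np.hypot(*(W[:,:2]-(.4535,-.044)).T)<.018)&(W[:,2]>.029)&(W[:,2]<.037);print('P1',m.sum(),W[m].mean(0))
E
```

```text
scene top [0.06724258 0.06812433]
wrist top [0.06948415 0.06998757]
[0.47591676 0.01482844 0.17208902]
P1 105 [ 0.45344195 -0.0430323   0.03243822]
```

Peg 2 is seated (0.068 m). Last is A, the finest, at (0.539,-0.218).

jog_arm --increments '[{"dx":0.26,"dy":-0.97,"dz":0,"ax":0,"ay":0,"az":0,"gripper":0.3},{"dx":0.26,"dy":-0.97,"dz":0,"ax":0,"ay":0,"az":0,"gripper":0.3},{"dx":0.26,"dy":-0.97,"dz":0,"ax":0,"ay":0,"az":0,"gripper":0.3},{"dx":0.26,"dy":-0.97,"dz":0,"ax":0,"ay":0,"az":0,"gripper":0.3}]'

```text
time: 20.4
eef_pos: [0.5065, -0.1036, 0.1692]
tcp_rot: [0.823, 0.568, -0.001, -0.001]
contact_force: [0.0, 1.2, -0.5]
opening: 0.65
finger_force: 0.0
```

jog_arm --increments '[{"dx":0.26,"dy":-0.97,"dz":0,"ax":0,"ay":0,"az":0,"gripper":0.3},{"dx":0.26,"dy":-0.97,"dz":0,"ax":0,"ay":0,"az":0,"gripper":0.3},{"dx":0.26,"dy":-0.97,"dz":0,"ax":0,"ay":0,"az":0,"gripper":0.3},{"dx":0.26,"dy":-0.97,"dz":0,"ax":0,"ay":0,"az":0,"gripper":0.3},{"dx":0.26,"dy":-0.97,"dz":0,"ax":0,"ay":0,"az":0,"gripper":0.3}]'

```text
time: 20.9
eef_pos: [0.5373, -0.2164, 0.1697]
tcp_rot: [0.822, 0.57, -0.0, -0.002]
contact_force: [0.4, 0.7, -0.1]
opening: 0.649
finger_force: 0.0
```

jog_arm --increments '[{"dx":0.01,"dy":0,"dz":-0.2,"ax":0,"ay":0,"az":0,"gripper":0.3},{"dx":0.01,"dy":0,"dz":-0.4,"ax":0,"ay":0,"az":0,"gripper":0.3},{"dx":0.01,"dy":0,"dz":-0.7,"ax":0,"ay":0,"az":0,"gripper":0.3},{"dx":0.01,"dy":0,"dz":-0.9,"ax":0,"ay":0,"az":0,"gripper":0.3},{"dx":0.01,"dy":0,"dz":-1,"ax":0,"ay":0,"az":0,"gripper":0.3},{"dx":0.01,"dy":0,"dz":-1,"ax":0,"ay":0,"az":0,"gripper":0.3}]'

```text
time: 21.5
eef_pos: [0.5378, -0.2155, 0.049]
tcp_rot: [0.821, 0.57, -0.001, -0.002]
contact_force: [0.4, -0.3, 0.5]
opening: 0.651
finger_force: 0.0
```

jog_arm --increments '[{"dx":0,"dy":0,"dz":-0.12,"ax":0,"ay":0,"az":0,"gripper":0.3},{"dx":0,"dy":0,"dz":-0.12,"ax":0,"ay":0,"az":0,"gripper":0.3},{"dx":0,"dy":0,"dz":-0.12,"ax":0,"ay":0,"az":0,"gripper":-1},{"dx":0,"dy":0,"dz":-0.12,"ax":0,"ay":0,"az":0,"gripper":-1},{"dx":0,"dy":0,"dz":-0.12,"ax":0,"ay":0,"az":0,"gripper":-1},{"dx":0,"dy":0,"dz":-0.12,"ax":0,"ay":0,"az":0,"gripper":-1},{"dx":0,"dy":0,"dz":-0.12,"ax":0,"ay":0,"az":0,"gripper":-1},{"dx":0,"dy":0,"dz":-0.12,"ax":0,"ay":0,"az":0,"gripper":-1},{"dx":0,"dy":0,"dz":-0.12,"ax":0,"ay":0,"az":0,"gripper":-1},{"dx":0,"dy":0,"dz":-0.12,"ax":0,"ay":0,"az":0,"gripper":-1}]'

```text
time: 22.5
eef_pos: [0.5401, -0.2184, 0.0378]
tcp_rot: [0.822, 0.57, 0.0, 0.001]
contact_force: [0.1, -0.4, 6.5]
opening: 0.342
finger_force: 30.1
```

jog_arm --increments '[{"dx":0,"dy":0,"dz":0.1,"ax":0,"ay":0,"az":0,"gripper":-1},{"dx":0,"dy":0,"dz":0.4,"ax":0,"ay":0,"az":0,"gripper":-1},{"dx":0,"dy":0,"dz":0.8,"ax":0,"ay":0,"az":0,"gripper":-1},{"dx":0,"dy":0,"dz":1,"ax":0,"ay":0,"az":0,"gripper":-1}]'

```text
time: 22.9
eef_pos: [0.5406, -0.2187, 0.1611]
tcp_rot: [0.822, 0.57, 0.001, 0.002]
contact_force: [0.9, -0.4, 0.1]
opening: 0.34
finger_force: 29.8
```

jog_arm --increments '[{"dx":-0.36,"dy":0.73,"dz":0,"ax":0,"ay":0,"az":0,"gripper":-1},{"dx":-0.36,"dy":0.73,"dz":0,"ax":0,"ay":0,"az":0,"gripper":-1},{"dx":-0.36,"dy":0.73,"dz":0,"ax":0,"ay":0,"az":0,"gripper":-1}]'

```text
time: 23.2
eef_pos: [0.4922, -0.1257, 0.155]
tcp_rot: [0.821, 0.571, -0.001, -0.003]
contact_force: [-0.9, -1.1, -0.3]
opening: 0.34
finger_force: 29.8
```

jog_arm --increments '[{"dx":-0.36,"dy":0.73,"dz":0,"ax":0,"ay":0,"az":0,"gripper":-1},{"dx":-0.36,"dy":0.73,"dz":0,"ax":0,"ay":0,"az":0,"gripper":-1},{"dx":-0.36,"dy":0.73,"dz":0,"ax":0,"ay":0,"az":0,"gripper":-1},{"dx":-0.36,"dy":0.73,"dz":0,"ax":0,"ay":0,"az":0,"gripper":-1},{"dx":-0.36,"dy":0.73,"dz":0,"ax":0,"ay":0,"az":0,"gripper":-1}]'

```text
time: 23.7
eef_pos: [0.4537, -0.0435, 0.1573]
tcp_rot: [0.822, 0.57, 0.0, 0.001]
contact_force: [-0.2, -0.5, -0.5]
opening: 0.344
finger_force: 29.9
```

```bash
python3 - <<'E'
from h import *
held(.038,.066)
for n in('scene','side'):
    W=pts(cap(n)).reshape(-1,3);m=(np.hypot(*(W[:,:2]-(.4535,-.044)).T)<.018)&(W[:,2]>.03)&(W[:,2]<.037);print('P1',m.sum(),W[m].mean(0) if m.any() else '')
E
```

```text
tcp [ 0.45370194 -0.04353131  0.15728191] collar (array([ 0.45325787, -0.04352159]), 1052, np.float64(0.0003056956330381019))
mouth 564 [ 0.45466668 -0.04223472  0.18542035]
P1 4 [ 0.45270771 -0.04258614  0.03134687]
P1 10 [ 0.45320299 -0.04133149  0.03281676]
```

jog_arm --increments '[{"dx":0,"dy":0,"dz":-0.3,"ax":0,"ay":0,"az":0,"gripper":-1},{"dx":0,"dy":0,"dz":-0.5,"ax":0,"ay":0,"az":0,"gripper":-1},{"dx":0,"dy":0,"dz":-0.6,"ax":0,"ay":0,"az":0,"gripper":-1},{"dx":0,"dy":0,"dz":-0.7,"ax":0,"ay":0,"az":0,"gripper":-1},{"dx":0,"dy":0,"dz":-0.78,"ax":0,"ay":0,"az":0,"gripper":-1},{"dx":0,"dy":0,"dz":-0.84,"ax":0,"ay":0,"az":0,"gripper":-1},{"dx":0,"dy":0,"dz":-0.88,"ax":0,"ay":0,"az":0,"gripper":-1},{"dx":0,"dy":0,"dz":-0.88,"ax":0,"ay":0,"az":0,"gripper":-1}]'

```text
time: 24.65
eef_pos: [0.4529, -0.0427, 0.0508]
tcp_rot: [0.822, 0.57, -0.0, -0.0]
contact_force: [0.3, 0.1, 0.3]
opening: 0.344
finger_force: 29.9
```

jog_arm --increments '[{"dx":0,"dy":0,"dz":0,"ax":0,"ay":0,"az":0,"gripper":0.3},{"dx":0,"dy":0,"dz":0,"ax":0,"ay":0,"az":0,"gripper":0.3},{"dx":0,"dy":0,"dz":0,"ax":0,"ay":0,"az":0,"gripper":0.3},{"dx":0,"dy":0,"dz":0,"ax":0,"ay":0,"az":0,"gripper":0.3},{"dx":0,"dy":0,"dz":0.1,"ax":0,"ay":0,"az":0,"gripper":0.3},{"dx":0,"dy":0,"dz":0.4,"ax":0,"ay":0,"az":0,"gripper":0.3},{"dx":0,"dy":0,"dz":0.8,"ax":0,"ay":0,"az":0,"gripper":0.3},{"dx":0,"dy":0,"dz":1,"ax":0,"ay":0,"az":0,"gripper":0.3},{"dx":0,"dy":0,"dz":1,"ax":0,"ay":0,"az":0,"gripper":0.3}]'

```text
time: 25.55
eef_pos: [0.4559, -0.0436, 0.177]
tcp_rot: [0.822, 0.57, 0.003, 0.004]
contact_force: [0.2, 0.3, 0.6]
opening: 0.653
finger_force: 0.0
```

jog_arm --increments '[{"dx":0.2,"dy":-0.7,"dz":0.5,"ax":0,"ay":0,"az":0,"gripper":0.3},{"dx":0.2,"dy":-0.7,"dz":0.5,"ax":0,"ay":0,"az":0,"gripper":0.3},{"dx":0.2,"dy":-0.7,"dz":0.5,"ax":0,"ay":0,"az":0,"gripper":0.3},{"dx":0.2,"dy":-0.7,"dz":0.5,"ax":0,"ay":0,"az":0,"gripper":0.3},{"dx":0.2,"dy":-0.7,"dz":0.5,"ax":0,"ay":0,"az":0,"gripper":0.3},{"dx":0.2,"dy":-0.7,"dz":0.5,"ax":0,"ay":0,"az":0,"gripper":0.3}]'

```text
time: 26.15
eef_pos: [0.4757, -0.1253, 0.2291]
tcp_rot: [0.822, 0.57, -0.001, -0.002]
contact_force: [-0.0, 1.2, -0.7]
opening: 0.65
finger_force: 0.0
```

```bash
python3 - <<'E'
from h import *
ims=[]
for n,(u,v) in dict(scene=(290,225),side=(275,210)).items():
    c=cap(n);W=pts(c);w=W.reshape(-1,3)
    for p in((.4535,-.0432),(.4755,.0152),(.498,.0732),(.5187,.1278)):
        m=(np.hypot(*(w[:,:2]-p).T)<.018)&(w[:,2]>.02)&(w[:,2]<.1);q=w[m]
        if len(q): print(n,p,'top',q[:,2].max().round(4),circ(W,np.array(p),.016,.034))
    ims.append(cv2.resize(c['frame'][v-75:v+75,u-100:u+100],(400,300),interpolation=cv2.INTER_CUBIC))
cv2.imwrite('pics/fin.png',np.hstack(ims))
E
```

```text
scene (0.4535, -0.0432) top 0.0778 (array([ 0.4532716 , -0.04216216]), 61, np.float64(0.0008263106012241367))
scene (0.4755, 0.0152) top 0.0687 (array([0.47525561, 0.01424498]), 62, np.float64(0.0007057736563482247))
scene (0.498, 0.0732) top 0.0579 (array([0.49852233, 0.07339762]), 66, np.float64(0.0007390875286048832))
scene (0.5187, 0.1278) top 0.048 (array([0.5188178 , 0.12518006]), 86, np.float64(0.000729603527756739))
side (0.4535, -0.0432) top 0.0803 (array([ 0.45389478, -0.04280974]), 73, np.float64(0.000967268011208295))
side (0.4755, 0.0152) top 0.0698 (array([0.47643792, 0.01350223]), 81, np.float64(0.0006498434282372033))
side (0.498, 0.0732) top 0.061 (array([0.49963218, 0.07308994]), 81, np.float64(0.000588935361406152))
side (0.5187, 0.1278) top 0.0504 (array([0.5201244 , 0.12433692]), 90, np.float64(0.0006227938282427339))
```

View pics/fin.png

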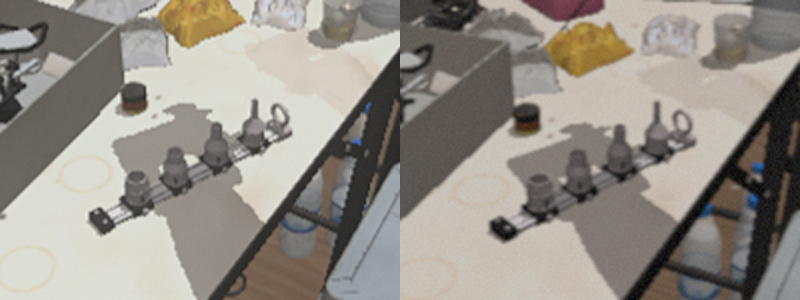

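The crop shows all four nozzles upright on their pegs, finest at (255,128) beside the eye at (281,118) through to widest at (137,190). All four heights match fully seated collars, and the beaker is standing at (340,18).

```bash
python3 -c "
from plant import job
print(job.sign_off())"
```

```text
the job is handed in; nothing more can be done
None
```

The job is handed in: all four nozzles stand mouth up and fully down on their pegs in order, finest at the eye to widest at the plain end, with the beaker still standing, after about 26 s of the 83 s allowed; the hand-in gave no verdict.

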